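Load the tape roll into its desk holder on the spindle

ROBOT

A 6-joint arm with a two-finger parallel gripper is mounted at the origin on the work surface; the furniture and walls round the work are solid. World frame = base frame: x ahead of the robot, y to its left, z up, the work surface at z = 0. Lengths are in mm, angles in rad, forces in N, time in s.
With the tool pointing down it reaches from about 350 to 775 mm from the base axis. Payload 7.3 kg.
Tool frame: the origin (TCP) lies at the very end of the fingers, on their centre line; the grasp point (between the pads) lies 19 mm behind it; z points along the fingers, y is the line along which they close (so a half turn about z gives the same grasp; the last joint's range is limited). The gripper opens to 92 mm and grips with 3 to 60 N. Pads are 19 mm wide; open, the fingers measure 130 mm over their backs; the gripper's body (75 mm by 190 mm) begins 47 mm behind the grasp point.
Start: joints at [-1.252, 0.342, 1.524, -0, 1.275, -0.146], TCP at [235.352, -469.312, 226.741] pointing down, gripper open.
Joint ranges: [-2.53, 2.53], [-0.77, 2.02], [0.04, 2.7], [-1, 4.14], [0.28, 2.66], [-3.11, 3.11]. Speed limits (rad/s): [2.57, 2.57, 3.14, 3.14, 3.14, 3.14].

INTERFACE

Orientations are given as [roll, pitch, yaw] about the fixed x, y, z axes, in that order (R = Rz(yaw) Ry(pitch) Rx(roll)).
In Python, from plant import bot gives the robot as it stands.
- The arm moves only by the tool jog_arm, never from a script. Its argument "targets" is a list of rows, each an object with "xyz": the shift along the tool's x, y, z as a fraction of full scale, a list of three; "spin": the turn about the tool's z as a fraction of full scale. In form: [{"xyz": [x, y, z], "spin": spin}, ...]. A call has exactly 10 rows; each row shifts and turns the commanded pose from where the row before left it, along the tool's axes as they then stand; what a row does not reach is not made up. Full scale, the value 1, is 80 mm for a shift and 0.1 rad for a turn. A row lasts 1/8 s, in which the tool goes at most 62.5 mm and 10.7 degrees, less where a joint would pass 70% of its speed; a pose out of reach is approached as far as the arm can. A call with a number of a shift or a turn outside -1 to 1 is refused whole. A call with a gripper value outside its range is refused whole. "gripper" is the opening in per cent of the stroke, from 0 (shut) to 100 (fully open), set as the call begins (left out, the last holds). The fingers move at their own pace and stop on an object; the grip force is fixed at half the most. Time passes only in rows, so rows that do not move let the fingers close, or fill a call up. It gives the time, the measured TCP pose, the force, the opening and the grip force at its end, in the units of the state.
- bot.get_obs(): the state, without advancing time (a new reading comes with each control period).
- bot.capture(name): name is "scene" or "top" or "wrist"; returns the picture (480x640x3 uint8, blue, green, red); there is no depth.
- bot.get_calibration(name): a dict with "vfov" (degrees; the focal length in pixels is half the picture's height over the tangent of half this angle, whatever the lens; pixels are square), "cx", "cy" (the principal point, pixels), "eye" and "rotation" of the camera in the world. Camera axes: x right, y down, z forward; pixel columns grow to the right and rows downward; lengths in mm; the calibration is good to about 2 mm. A picture is of the moment at which its call begins: read the wrist's pose just before it. get_calibration takes no time and is no camera call; for the wrist camera it gives the pose at the moment of the call.
- bot.close_job(): hands the job in; it is judged then, once.
The state is a dict: "time": time; "joint_positions": joint angles; "dq": joint speeds; "tau": joint torques, N m; "tool_pos": TCP position; "tcp_rot": TCP orientation; "contact_force": force on the tool from outside, world axes, zero at the start; "moment": the same for the moment, N m; "grip_width": finger opening in mm; "finger_force": force on a finger pad.
Only numpy, scipy, OpenCV 4.12 (cv2) and the standard library are available. Lean on these libraries where they do the work, as an engineer would, in place of code of your own. Each camera call takes 0.05 s, during which the arm holds its last target. There are 200 camera calls.

TASK

Pick up the spindle by its handle, thread its shaft through the middle of the wider of the two tape rolls and lift the roll off the rack with it. Carry the roll on the spindle to the dark metal holder and lay the shaft in both forks, so that the roll hangs between the two uprights, then let go. Never touch the wide roll with the fingers, and leave the narrow roll where it stands.

Things in the scene. Friction and masses are not known exactly. Their poses are not given: they have to be found in the camera images.
- spindle: Loose rod lying level on the 4 mm thick mat. Pale wooden flat-sided handle 60 x 18 x 18 mm; from its front face a steel shaft, 10 mm diameter, sticks out 130 mm and ends in a wooden disc, 18 mm diameter, 6 mm thick. Origin on the rod's axis at the handle's front face, 13 mm above the desk; +x along the shaft to its free end (handle x = -60 to 0, shaft 0 to 130 mm). 60 g. Grip firmly (30 N or more): the load hangs far out.
- wide_roll: Loose roll of paper tape on a cardboard core, the wider of two: 48 mm wide, outer diameter 76, open bore of 50 mm diameter right through. Stands on its rim on a low black rack, bore level, pointing roughly away from the robot. Origin in the middle of the bore, 41 mm above the desk; x along the bore. About 60 g. Hung on the shaft, its origin is 20 mm below the shaft's axis.
- narrow_roll: Loose roll of paper tape like the other but only 20 mm wide (same 76 mm outer diameter and 50 mm bore), on the same rack, 100 mm to the left or right of it. Origin in the middle of the bore, x along the bore. To be left alone.
- holder: Fixed dark steel holder: base 120 x 70 x 8 mm, two Y-shaped uprights 6 mm thick at x = -42 and +42 mm (78 mm free between). Each has an open 90 degree V notch, 48 mm wide at the top; lowest point 71 mm, arm tips 97 mm above the desk. A shaft lying in both has its axis along x, 78 mm above the desk. Origin on the desk under the base's middle; x through both notches, roughly away from the robot; z up.

How it is judged (in metres and radians):
On the way:
1. the wide roll hangs on the shaft of the held spindle, lifted at least 35 mm off the rack (height (world z) of wide_roll above 0.077 m and x of wide_roll in the frame of spindle between 0.01 and 0.12 m and y of wide_roll in the frame of spindle between -0.022 and 0.022 m and z of wide_roll in the frame of spindle between -0.03 and 0.022 m and contact force between the fingers and spindle above 0.5 N), for 0.2 s.
At the end, for the whole second after the job is handed in: Shaft in both forks (axis within 15 mm sideways, 10 mm in height, 10 degrees of its seat); the wide roll hangs on it, centre within 20 mm along and 15 mm across of the middle between the uprights and 58 +- 10 mm above the desk; both released and at rest (x of wide_roll in the frame of holder between -0.02 and 0.02 m and y of wide_roll in the frame of holder between -0.015 and 0.015 m and z of wide_roll in the frame of holder between 0.048 and 0.068 m and y of spindle in the frame of holder between -0.015 and 0.015 m and z of spindle in the frame of holder between 0.068 and 0.088 m and angle between the x axis of spindle and the x axis of holder, either way round below 0.17 rad and linear speed of each of wide_roll, spindle below 0.03 m/s); the robot touches nothing.
It fails at once if the fingers touch the wide roll (contact force between the fingers and wide_roll above 1 N).
It fails at once if the narrow roll is moved more than 30 mm (distance of narrow_roll from where it was at the start of the episode above 0.03 m).
It also fails if it takes over 58 s, if anything falls off the work surface, if the arm or the gripper's body presses on something with over 40 N, if the wrist force passes 120 N, or if a joint passes its speed limit or range.

## Working session

There is one attempt and no reset: what is moved stays moved. The work goes in short steps, Python scripts to look and compute and a tool call to move; the robot and the scene stay as the last step left them, time stands still between calls to the robot, and variables do not carry over. Pictures are saved under pics/ and viewed, at most 10 in all, crops included, and the job is handed in when it is done.

Besides the shell and the picture viewer there is one more tool, called after "Call:" as a command line: name --argument value ..., lists and objects as JSON in quotes. jog_arm: Moves the arm, as the interface text tells. Shift numbers are shares of 80 mm and turn numbers shares of 0.1 rad, none past 1 either way. Its arguments: {"type":"object","properties":{"targets":{"type":"array","items":{"type":"object","properties":{"xyz":{"type":"array","items":{"type":"number"}},"spin":{"type":"number"}}}},"gripper":{"type":"number"}},"required":["targets"]}

```bash
mkdir -p pics; cat > h.py <<'E'
import numpy as np, cv2
from plant import bot
def ray(c,u,v):
    f=240/np.tan(np.radians(c["vfov"])/2)
    d=np.array(c["rotation"])@np.array([(u-c["cx"])/f,(v-c["cy"])/f,1.])
    return np.array(c["eye"],float),d
def onz(c,u,v,z):
    e,d=ray(c,u,v); return e+d*(z-e[2])/d[2]
def proj(c,p):
    f=240/np.tan(np.radians(c["vfov"])/2)
    q=np.array(c["rotation"]).T@(np.array(p,float)-c["eye"]); return f*q[0]/q[2]+c["cx"],f*q[1]/q[2]+c["cy"]
E
python3 - <<'E'
from h import *
for n in("scene","top"):
    cv2.imwrite(f"pics/{n}0.png",bot.capture(n)); print(n,bot.get_calibration(n))
o=bot.get_obs(); print(o)
E
```

```text
scene {'vfov': 55.94062623447667, 'cx': 315.6604383641235, 'cy': 239.18513475698387, 'eye': array([266.64758916, 501.3168597 , 727.22723214]), 'rotation': array([-2.50359752,  0.01358611, -2.58438366])}
top {'vfov': 47.51283718417219, 'cx': 316.80425702842865, 'cy': 231.59361980085893, 'eye': array([409.40105561,  68.94738479, 932.31186431]), 'rotation': array([-2.98835163, -0.00685959, -1.54294405])}
{'time': 0.1, 'joint_positions': array([-1.25199413e+00,  3.42680097e-01,  1.52493813e+00,  2.03878046e-05,
        1.27536021e+00, -1.45998742e-01]), 'dq': array([ 0.00053821, -0.00115971, -0.00149813,  0.00045577, -0.00098452,
        0.00022799]), 'tau': array([ 1.84120116e-03, -4.32003701e+01, -2.44693333e+01,  7.19124824e-02,
        5.24965615e-02, -1.94714755e-05]), 'tool_pos': array([ 235.24131491, -468.94672777,  226.09459747]), 'tcp_rot': array([-3.14022445e+00, -2.20893464e-04,  4.64794834e-01]), 'contact_force': array([-0.03643868,  0.17286378,  0.23384758]), 'moment': array([ 0.04120745, -0.01911825, -0.03565882]), 'finger_force': 0.0, 'grip_width': 91.89590675979827}
```

View pics/scene0.png

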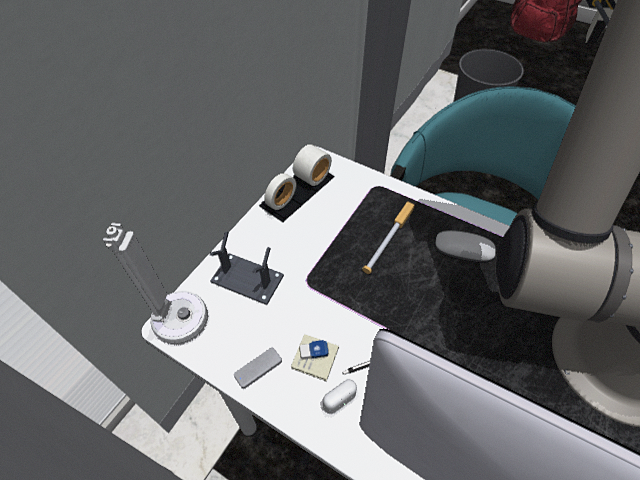

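View pics/top0.png

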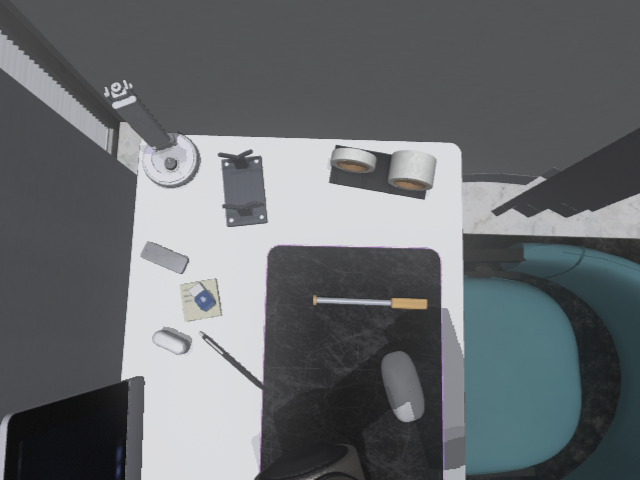

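Both pictures show the spindle on the mat, with its handle at top-view (410,304) and disc at (314,300). The wide roll is at (412,170), the narrow one at (353,161), and the holder base at (244,191).

```bash
cat >> h.py <<'E'
from scipy.spatial.transform import Rotation as Rn
_g=bot.get_calibration
def cal(n):
    c=dict(_g(n)); r=np.array(c["rotation"])
    if r.ndim==1: c["rotation"]=Rn.from_euler("xyz",r).as_matrix()
    return c
E
python3 - <<'E'
from h import *
t=cv2.imread("pics/top0.png"); s=cv2.imread("pics/scene0.png")
for n,im in(("top",t),("scene",s)):
    c=cal(n); print(n)
    h=cv2.cvtColor(im,cv2.COLOR_BGR2HSV)
    m=cv2.inRange(h,(8,90,60),(25,255,255))
    k,l,st,ce=cv2.connectedComponentsWithStats(m)
    for i in range(1,k):
        if st[i,4]>15:
            ct=cv2.findContours((l==i).astype(np.uint8),0,2)[0][0]
            print(st[i],ce[i].round(1),"z13",onz(c,*ce[i],13).round(1),"z22",onz(c,*ce[i],22).round(1),"box",np.round(cv2.boxPoints(cv2.minAreaRect(ct))).tolist())
a=cv2.resize(t[135:240,210:450],None,fx=3.3,fy=3.3,interpolation=cv2.INTER_CUBIC)
b=cv2.resize(s[140:310,200:340],None,fx=3.3,fy=3.3,interpolation=cv2.INTER_CUBIC)
cv2.imwrite("pics/a.png",a); cv2.imwrite("pics/b.png",b)
E
```

```text
top
[346 165  13   5  50] [351.4 166.9] z13 [666.9   9.7  13. ] z22 [664.4  10.3  22. ] box [[346.0, 165.0], [358.0, 165.0], [358.0, 169.0], [346.0, 169.0]]
[400 182  14   6  53] [406.1 184.6] z13 [638.3 -85.6  13. ] z22 [636.  -84.1  22. ] box [[399.0, 186.0], [400.0, 181.0], [413.0, 184.0], [412.0, 188.0]]
[313 295   3  10  28] [314.1 299.8] z13 [435.9  68.   13. ] z22 [435.7  68.   22. ] box [[313.0, 295.0], [315.0, 295.0], [315.0, 304.0], [313.0, 304.0]]
[391 298  36  11 357] [408.7 303.1] z13 [434.9 -90.6  13. ] z22 [434.7 -89.1  22. ] box [[391.0, 298.0], [426.0, 298.0], [426.0, 308.0], [391.0, 308.0]]
scene
[606   0   7  10  21] [608.8   4.4] z13 [  253.7 -1202.7    13. ] z22 [  253.8 -1181.2    22. ] box [[605.0, 0.0], [607.0, -1.0], [612.0, 8.0], [611.0, 9.0]]
[312 158  17  23 247] [320.  169.3] z13 [ 648.9 -112.3   13. ] z22 [ 644.1 -104.5   22. ] box [[308.0, 176.0], [322.0, 155.0], [332.0, 162.0], [318.0, 183.0]]
[274 182  19  23 233] [283.9 193.5] z13 [676.8 -10.7  13. ] z22 [671.6  -4.2  22. ] box [[270.0, 200.0], [285.0, 179.0], [296.0, 186.0], [282.0, 208.0]]
[394 201  21  27 258] [404.1 213.4] z13 [435.2 -93.1  13. ] z22 [433.  -85.6  22. ] box [[392.0, 222.0], [407.0, 200.0], [415.0, 205.0], [401.0, 228.0]]
[362 265  10   9  55] [366.6 269.4] z13 [436.3  67.1  13. ] z22 [434.1  72.6  22. ] box [[362.0, 269.0], [366.0, 264.0], [372.0, 270.0], [368.0, 275.0]]
```

View pics/a.png

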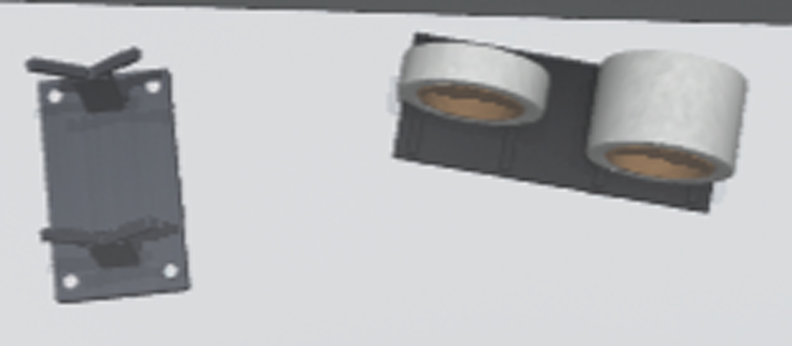

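View pics/b.png

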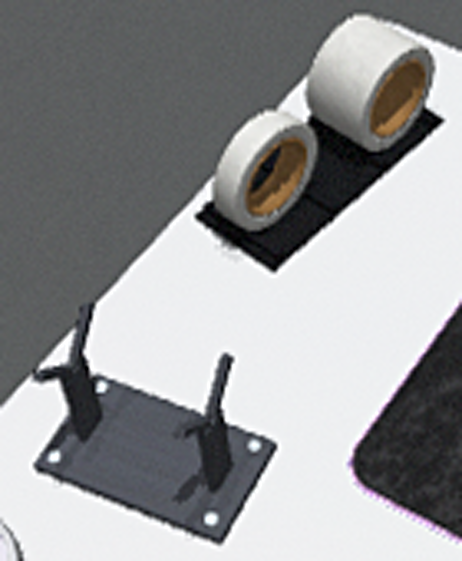

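The crops show the wide roll's near-face bore centred at scene pixel (321.5,169.4), with the narrow one at (284.2,193). In the top view the rack's front edge runs (329,182.6)–(424.5,199) and the wide roll's face edges are (388,181) and (432,187). The holder base corners are also clear.

```bash
python3 - <<'E'
from h import *
T=cal("top");S=cal("scene")
A=lambda u,v,z:onz(T,210+u/3.3,135+v/3.3,z).round(1)
B=lambda u,v,z:onz(S,200+u/3.3,140+v/3.3,z).round(1)
print("rack front",A(393,157,3),A(708,212,3),"scene",B(277,270,3),B(442,121,3))
print("wide face edges",A(588,150,41),A(735,172,41),"scene bore",B(401,97,41))
print("narrow face edges",A(400,97,41),A(548,112,41),"scene bore",B(280,172,41))
print("wide back edges z41",A(603,70,41),A(746,85,41))
hc=[A(*p,8) for p in((38,80),(170,70),(189,288),(58,301))]; print("holder top",hc,np.mean(hc,0))
hs=[B(*p,8) for p in((36,465),(104,376),(276,443),(220,543))]; print("holder sc",hs,np.mean(hs,0))
print("tips 97: far",A(30,65,97),A(138,52,97),"near",A(43,235,97),A(175,229,97))
print("notch z71 far/near",A(93,73,71),A(108,240,71))
E
```

```text
rack front [640.4  47.5   3. ] [ 615.5 -119.5    3. ] scene [638.2  46.9   3. ] [ 615.7 -117.1    3. ]
wide face edges [637.5 -50.8  41. ] [ 628.3 -125.6   41. ] scene bore [631.  -89.5  41. ]
narrow face edges [662.5  45.6  41. ] [656.9 -30.2  41. ] scene bore [661.2   5.3  41. ]
wide back edges z41 [679.9 -58.1  41. ] [ 674.1 -131.5   41. ]
holder top [array([675.5, 236.7,   8. ]), array([683. , 167.1,   8. ]), array([566. , 152.1,   8. ]), array([557.2, 219.9,   8. ])] [620.425 193.95    8.   ]
holder sc [array([672.4, 237.3,   8. ]), array([677.6, 169.1,   8. ]), array([565. , 154.6,   8. ]), array([554.8, 223.3,   8. ])] [617.45  196.075   8.   ]
tips 97: far [657.2 224.8  97. ] [665.2 173.4  97. ] near [574.3 214.1  97. ] [579.  151.9  97. ]
notch z71 far/near [661.7 198.4  71. ] [577.9 186.9  71. ]
```

Call:
jog_arm --targets '[{"xyz":[0.43,-0.31,0.1]},{"xyz":[0.43,-0.31,0.1]},{"xyz":[0.43,-0.31,0.1]},{"xyz":[0.43,-0.31,0.1]},{"xyz":[0.43,-0.31,0.1]},{"xyz":[0.43,-0.31,0.1]},{"xyz":[0.43,-0.31,0.1]},{"xyz":[0.43,-0.31,0.1]},{"xyz":[0.43,-0.31,0.1]},{"xyz":[0.43,-0.31,0.1]}]' --gripper 100

```text
invalid input
```

Call:
jog_arm --targets '[{"xyz":[0,0,0],"spin":-1},{"xyz":[0,0,0],"spin":-1},{"xyz":[0,0,0],"spin":-1},{"xyz":[0,0,0],"spin":-1},{"xyz":[0,0,0],"spin":-1},{"xyz":[0,0,0],"spin":-1},{"xyz":[0,0,0],"spin":-1},{"xyz":[0,0,0],"spin":-1},{"xyz":[0,0,0],"spin":-1},{"xyz":[0,0,0],"spin":-1}]'

```text
time: 1.35
tool_pos: [235.3, -469.1, 226.3]
tcp_rot: [-3.141, -0.001, 1.468]
contact_force: [0.0, 0.9, -0.3]
grip_width: 92.1
finger_force: 0.0
```

```bash
cat > go.py <<'E'
import sys
from h import *
o=bot.get_obs(); p=np.array(o["tool_pos"]); R=Rn.from_euler("xyz",o["tcp_rot"])
x,y,z,yaw=map(float,sys.argv[1:5])
dl=R.inv().apply(np.array([x,y,z])-p); dy=-(yaw-o["tcp_rot"][2]); dy=(dy+np.pi)%(2*np.pi)-np.pi
print("t",o["time"],"p",p.round(1),o["tcp_rot"].round(3),"w",round(o["grip_width"],1),"ff",o["finger_force"],"F",o["contact_force"].round(1))
print("frac total",(dl/80).round(3),"spin",round(dy/.1,2))
E
python3 go.py 435.5 -94 60 1.565
```

```text
t 1.35 p [ 235.3 -469.1  226.3] [-3.141e+00 -1.000e-03  1.468e+00] w 92.1 ff 0.0 F [ 0.   0.9 -0.3]
frac total [4.919 2.01  2.082] spin -0.97
```

Call:
jog_arm --targets '[{"xyz":[0.492,0.201,0.208],"spin":-0.1},{"xyz":[0.492,0.201,0.208],"spin":-0.1},{"xyz":[0.492,0.201,0.208],"spin":-0.1},{"xyz":[0.492,0.201,0.208],"spin":-0.1},{"xyz":[0.492,0.201,0.208],"spin":-0.1},{"xyz":[0.492,0.201,0.208],"spin":-0.1},{"xyz":[0.492,0.201,0.208],"spin":-0.1},{"xyz":[0.492,0.201,0.208],"spin":-0.1},{"xyz":[0.492,0.201,0.208],"spin":-0.1},{"xyz":[0.492,0.201,0.208],"spin":-0.1}]' --gripper 100

```text
time: 2.6
tool_pos: [420.2, -85.1, 59.7]
tcp_rot: [3.142, 0.0, 1.565]
contact_force: [0.1, -0.5, 0.1]
grip_width: 92.0
finger_force: 0.0
```

```bash
python3 go.py 435.5 -94 6.5 1.565; python3 -c "
from h import *
cv2.imwrite('pics/w1.png',bot.capture('wrist'))"
```

```text
t 2.6 p [420.2 -85.1  59.7] [3.142 0.    1.565] w 92.0 ff 0.0 F [ 0.1 -0.5  0.1]
frac total [-0.11   0.192  0.665] spin 0.0
```

View pics/w1.png

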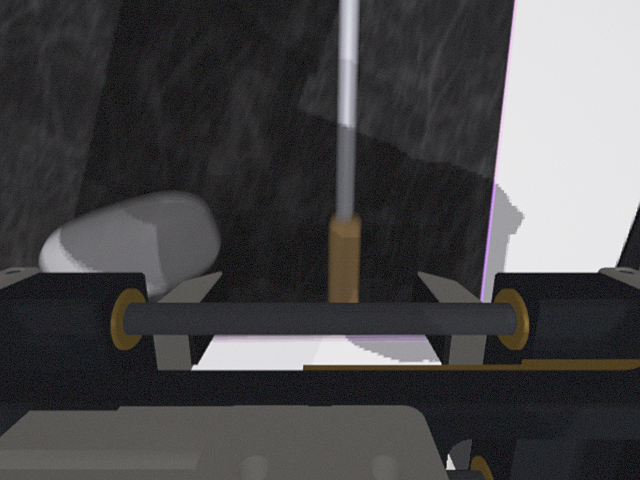

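The wrist view shows the handle's front face at (344,215) between the fingers, slightly right of centre. The mouse edge at (220,235) may lie close to the left finger, so I'll check that.

```bash
python3 - <<'E'
from h import *
c=cal("wrist"); t=cal("top")
for uv in((344,215),(220,235),(165,195),(150,293)): print(uv,[onz(c,*uv,z).round(1) for z in(13,22)])
print("mouse top cam",[onz(t,403,351,z).round(1) for z in(10,25)],onz(t,422,405,15).round(1))
print("shaft axis",onz(c,349,20,13).round(1),onz(c,344.5,205,13).round(1))
E
```

```text
(344, 215) [array([435.3, -50.3,  13. ]), array([434.7, -48.7,  22. ])]
(220, 235) [array([359.1, -62.5,  13. ]), array([361.8, -60.3,  22. ])]
(165, 195) [array([328. , -37.7,  13. ]), array([332.1, -36.7,  22. ])]
(150, 293) [array([ 310.9, -100.8,   13. ]), array([315.8, -96.9,  22. ])]
mouse top cam [array([355.9, -81.8,  10. ]), array([356.8, -79.3,  25. ])] [ 271.2 -112.2   15. ]
shaft axis [436.5  54.4  13. ] [435.5 -44.2  13. ]
```

Call:
jog_arm --targets '[{"xyz":[-0.037,0.096,0],"spin":0},{"xyz":[-0.037,0.096,0],"spin":0},{"xyz":[0,0,0],"spin":0},{"xyz":[0,0,0.15],"spin":0},{"xyz":[0,0,0.15],"spin":0},{"xyz":[0,0,0.15],"spin":0},{"xyz":[0,0,0.1],"spin":0},{"xyz":[0,0,0.07],"spin":0},{"xyz":[0,0,0.045],"spin":0},{"xyz":[0,0,0],"spin":0}]' --gripper 60

```text
time: 3.9
tool_pos: [435.1, -92.4, 7.0]
tcp_rot: [-3.141, 0.0, 1.565]
contact_force: [0.9, -0.1, 0.1]
grip_width: 55.2
finger_force: 0.0
```

```bash
python3 go.py 435.5 -91 6.5 1.565; python3 - <<'E'
from h import *
c=cal("wrist"); im=bot.capture("wrist"); cv2.imwrite("pics/w2.png",im)
h=cv2.cvtColor(im,cv2.COLOR_BGR2HSV); m=cv2.inRange(h,(8,90,40),(25,255,255)); m[300:]=0
k,l,st,ce=cv2.connectedComponentsWithStats(m)
for i in range(1,k):
    if st[i,4]>60: print(st[i],ce[i].round(1),onz(c,ce[i][0],st[i,1],22).round(1))
print(c["eye"])
E
```

```text
t 3.9 p [435.1 -92.4   7. ] [-3.141  0.     1.565] w 55.2 ff 0.0 F [ 0.9 -0.1  0.1]
frac total [0.018 0.005 0.007] spin -0.0
[ 297  227   42   73 2723] [317.7 265. ] [435.  -55.8  22. ]
[194 288  19  12 166] [203.3 294.5] [383.  -83.7  22. ]
[427 288  19  12 166] [435.7 294.6] [488.2 -84.4  22. ]
[435.96058998 -24.4968834  165.89664275]
```

Call:
jog_arm --targets '[{"xyz":[0,0,0],"spin":0},{"xyz":[0,0,0],"spin":0},{"xyz":[0,0,0],"spin":0},{"xyz":[0,0,0],"spin":0},{"xyz":[0,0,0],"spin":0},{"xyz":[0,0,0],"spin":0},{"xyz":[0,0,0],"spin":0},{"xyz":[0,0,0],"spin":0},{"xyz":[0,0,0],"spin":0},{"xyz":[0,0,0],"spin":0}]' --gripper 0

```text
time: 5.2
tool_pos: [435.1, -92.4, 7.1]
tcp_rot: [3.142, 0.0, 1.565]
contact_force: [-1.7, -0.2, 1.7]
grip_width: 17.6
finger_force: 30.0
```

Call:
jog_arm --targets '[{"xyz":[0,0,-0.1],"spin":0},{"xyz":[0,0,-0.2],"spin":0},{"xyz":[0,0,-0.25],"spin":0},{"xyz":[0,0,-0.25],"spin":0},{"xyz":[0,0,-0.25],"spin":0},{"xyz":[0,0,-0.2],"spin":0},{"xyz":[0,0,-0.15],"spin":0},{"xyz":[0,0,0],"spin":0},{"xyz":[0,0,0],"spin":0},{"xyz":[0,0,0],"spin":0}]' --gripper 0

```text
time: 6.45
tool_pos: [434.7, -92.3, 118.5]
tcp_rot: [-3.14, -0.0, 1.565]
contact_force: [-0.3, -0.6, -0.0]
grip_width: 17.9
finger_force: 30.0
```

Call:
jog_arm --targets '[{"xyz":[0,0,0],"spin":0.86},{"xyz":[0,0,0],"spin":0.86},{"xyz":[0,0,0],"spin":0.86},{"xyz":[0,0,0],"spin":0.86},{"xyz":[0,0,0],"spin":0.86},{"xyz":[0,0,0],"spin":0.86},{"xyz":[0,0,0],"spin":0.86},{"xyz":[0,0,0],"spin":0.86},{"xyz":[0,0,0],"spin":0.86},{"xyz":[0,0,0],"spin":0.86}]' --gripper 0

```text
time: 7.7
tool_pos: [434.8, -92.3, 118.6]
tcp_rot: [-3.141, 0.001, 0.702]
contact_force: [0.0, 1.9, -0.8]
grip_width: 17.8
finger_force: 30.0
```

Call:
jog_arm --targets '[{"xyz":[0,0,0],"spin":0.85},{"xyz":[0,0,0],"spin":0.85},{"xyz":[0,0,0],"spin":0.85},{"xyz":[0,0,0],"spin":0.85},{"xyz":[0,0,0],"spin":0.85},{"xyz":[0,0,0],"spin":0.85},{"xyz":[0,0,0],"spin":0.85},{"xyz":[0,0,0],"spin":0.85},{"xyz":[0,0,0],"spin":0.85},{"xyz":[0,0,0],"spin":0.85}]' --gripper 0

```text
time: 8.95
tool_pos: [434.8, -92.3, 118.6]
tcp_rot: [-3.141, 0.001, -0.148]
contact_force: [0.0, -0.3, 0.1]
grip_width: 17.7
finger_force: 30.0
```

```bash
python3 go.py 448 -61.7 36 -0.145; python3 - <<'E'
from h import *
for n in("top","scene","wrist"):
    c=cal(n); im=bot.capture(n); cv2.imwrite(f"pics/{n}2.png",im)
    h=cv2.cvtColor(im,cv2.COLOR_BGR2HSV); m=cv2.inRange(h,(8,90,40),(25,255,255))
    k,l,st,ce=cv2.connectedComponentsWithStats(m)
    z=bot.get_obs()["tool_pos"][2]+7
    for i in range(1,k):
        if st[i,4]>15: print(n,st[i],ce[i].round(1),onz(c,*ce[i],z).round(1))
E
```

```text
t 8.95 p [434.8 -92.3 118.6] [-3.141e+00  1.000e-03 -1.480e-01] w 17.7 ff 29.997607469558716 F [ 0.  -0.3  0.1]
frac total [ 0.108 -0.402  1.032] spin -0.03
top [346 165  11   5  42] [350.8 166.8] [635.6  17.8 125.6]
top [399 182  16   7  67] [406.4 184.7] [610.  -67.2 125.6]
top [435 194   8   4  18] [438.6 195.6] [ 594.6 -115.9  125.6]
scene [341 133   7   9  28] [343.7 137. ] [ 595.6 -116.5  125.7]
scene [433 143   8   9  33] [437.2 146.8] [ 425.9 -185.5  125.7]
scene [312 158  17  23 245] [320.  169.2] [588.7 -15.5 125.7]
scene [417 159   8   9  31] [421.2 162.8] [ 434.4 -128.8  125.7]
scene [415 170  13  17 146] [420.6 178.5] [418.4 -90.5 125.7]
scene [274 182  19  23 244] [283.8 193.4] [612.5  70.  125.7]
wrist [ 299  227   41   76 2831] [319.4 266.1] [450.9 -94.4 125.7]
wrist [271 288  11  62 432] [275.1 319. ] [427.  -69.  125.7]
wrist [358 288  11  62 420] [363.6 319.1] [ 420.7 -111.9  125.7]
wrist [301 335  38  18 632] [319.5 343.4] [410.6 -88.5 125.7]
wrist [ 133  359  366   12 2779] [343.7 365.4] [396.3 -98.9 125.7]
```

View pics/scene2.png

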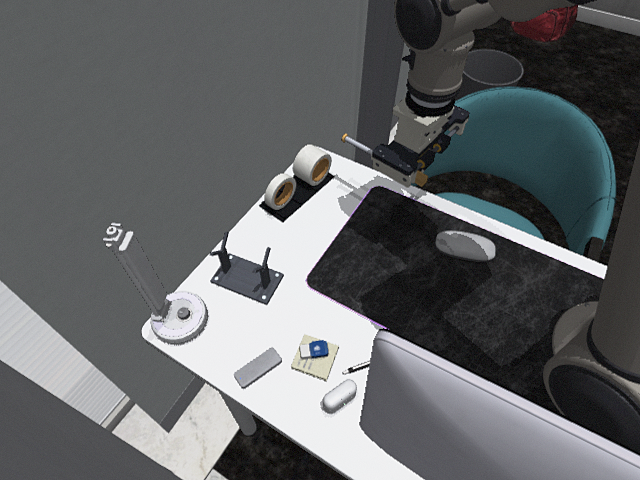

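The scene view shows the spindle held level, with its disc at (344,137). Both views put the disc at (595,-116), 126 mm up. Next I move in front of the bore.

Call:
jog_arm --targets '[{"xyz":[0.02,-0.1,0],"spin":0},{"xyz":[0.04,-0.15,0],"spin":0},{"xyz":[0.04,-0.15,0],"spin":0},{"xyz":[0,0,0.2],"spin":0},{"xyz":[0,0,0.25],"spin":0},{"xyz":[0,0,0.25],"spin":0},{"xyz":[0,0,0.2],"spin":0},{"xyz":[0,0,0.13],"spin":0},{"xyz":[0,0,0],"spin":0},{"xyz":[0,0,0],"spin":0}]' --gripper 0

```text
time: 10.35
tool_pos: [448.1, -61.9, 37.2]
tcp_rot: [3.141, -0.001, -0.145]
contact_force: [-0.1, 0.3, 0.3]
grip_width: 17.6
finger_force: 30.0
```

```bash
python3 go.py 563 -78.4 36 -0.145; python3 - <<'E'
from h import *
ims=[]
for n in("top","scene"):
    c=cal(n); im=bot.capture(n)
    h=cv2.cvtColor(im,cv2.COLOR_BGR2HSV); m=cv2.inRange(h,(8,90,40),(25,255,255))
    k,l,st,ce=cv2.connectedComponentsWithStats(m)
    for i in range(1,k):
        if st[i,4]>15: print(n,st[i],ce[i].round(1),onz(c,*ce[i],42).round(1))
    x,y=(360,140) if n=="top" else (265,130)
    ims.append(cv2.resize(im[y:y+90,x:x+100],None,fx=4,fy=4,interpolation=cv2.INTER_CUBIC))
cv2.imwrite("pics/pre.png",np.hstack(ims))
E
```

```text
t 10.35 p [448.1 -61.9  37.2] [ 3.141e+00 -1.000e-03 -1.450e-01] w 17.6 ff 29.99939113855362 F [-0.1  0.3  0.3]
frac total [ 1.451 -0.003  0.016] spin 0.0
top [346 165  12   6  49] [351. 167.] [658.7  12.2  42. ]
top [399 182  16   7  69] [406.5 184.7] [630.8 -81.4  42. ]
top [406 196   8   4  19] [409.7 197.6] [608.9 -86.8  42. ]
scene [312 158  17  23 247] [320.  169.2] [633.5 -87.4  42. ]
scene [327 171   6   8  24] [329. 174.] [609.9 -85.3  42. ]
scene [274 182  19  23 244] [283.7 193.4] [660.6  10.1  42. ]
scene [411 185   8   7  29] [414.7 187.6] [ 439.3 -142.9   42. ]
scene [395 201  13  22 156] [400.5 213. ] [434.7 -66.3  42. ]
```

View pics/pre.png

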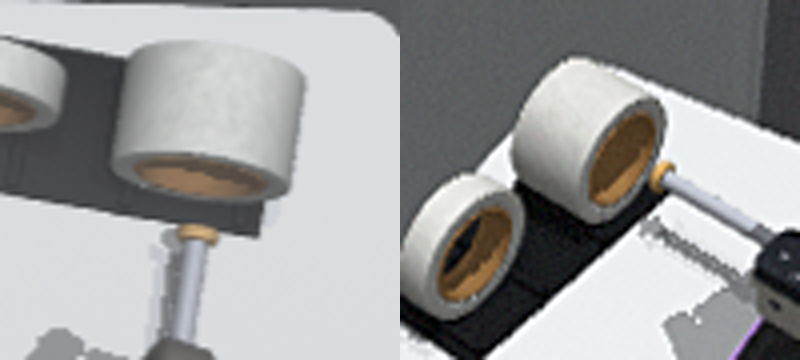

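The crops show the disc 20 mm in front of the bore and on its axis, in both views. Inserting now.

Call:
jog_arm --targets '[{"xyz":[0.1,0,0],"spin":0},{"xyz":[0.17,0,0],"spin":0},{"xyz":[0.17,0,0],"spin":0},{"xyz":[0.17,0,0],"spin":0},{"xyz":[0.17,0,0],"spin":0},{"xyz":[0.17,0,0],"spin":0},{"xyz":[0.17,0,0],"spin":0},{"xyz":[0.17,0,0],"spin":0},{"xyz":[0.1,0,0],"spin":0},{"xyz":[0.06,0,0],"spin":0}]' --gripper 0

```text
time: 11.7
tool_pos: [562.9, -78.8, 36.5]
tcp_rot: [3.141, 0.0, -0.145]
contact_force: [-0.7, -0.1, -0.1]
grip_width: 17.8
finger_force: 30.0
```

```bash
python3 go.py 563 -78.4 56 -0.145; python3 - <<'E'
from h import *
ims=[]
for n in("top","scene"):
    c=cal(n); im=bot.capture(n)
    x,y=(360,130) if n=="top" else (255,120)
    ims.append(cv2.resize(im[y:y+100,x:x+100],None,fx=4,fy=4,interpolation=cv2.INTER_CUBIC))
cv2.imwrite("pics/ins.png",np.hstack(ims))
E
```

```text
t 11.7 p [562.9 -78.8  36.5] [ 3.141  0.    -0.145] w 17.8 ff 29.999262392520905 F [-0.7 -0.1 -0.1]
frac total [ 0.    -0.005 -0.244] spin -0.0
```

View pics/ins.png

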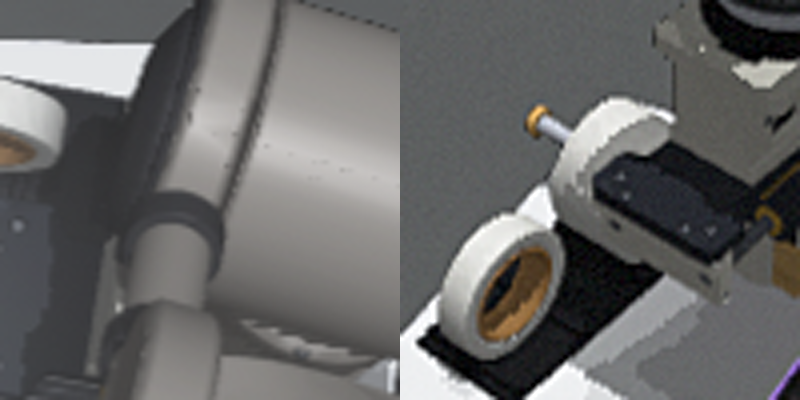

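The disc sticks out behind the roll and the forces are near zero. Lifting slowly.

Call:
jog_arm --targets '[{"xyz":[0,0,-0.08],"spin":0},{"xyz":[0,0,-0.06],"spin":0},{"xyz":[0,0,-0.04],"spin":0},{"xyz":[0,0,-0.04],"spin":0},{"xyz":[0,0,-0.04],"spin":0},{"xyz":[0,0,-0.04],"spin":0},{"xyz":[0,0,-0.06],"spin":0},{"xyz":[0,0,-0.08],"spin":0},{"xyz":[0,0,-0.08],"spin":0},{"xyz":[0,0,-0.08],"spin":0}]' --gripper 0

```text
time: 13.05
tool_pos: [562.5, -78.7, 85.3]
tcp_rot: [3.141, -0.0, -0.145]
contact_force: [-0.9, 1.2, -0.9]
grip_width: 17.5
finger_force: 30.0
```

Call:
jog_arm --targets '[{"xyz":[0,0,-0.1],"spin":0},{"xyz":[0,0,-0.14],"spin":0},{"xyz":[0,0,-0.16],"spin":0},{"xyz":[0,0,-0.16],"spin":0},{"xyz":[0,0,-0.16],"spin":0},{"xyz":[0,0,-0.16],"spin":0},{"xyz":[0,0,-0.14],"spin":0},{"xyz":[0,0,-0.1],"spin":0},{"xyz":[0,0,0],"spin":0},{"xyz":[0,0,0],"spin":0}]' --gripper 0

```text
time: 14.3
tool_pos: [562.2, -78.6, 173.9]
tcp_rot: [-3.142, 0.001, -0.145]
contact_force: [0.6, -0.1, -0.3]
grip_width: 17.6
finger_force: 30.0
```

```bash
python3 go.py 526 181.5 175 0.13; python3 - <<'E'
from h import *
ims=[]
z=bot.get_obs()["tool_pos"][2]+6
for n in("top","scene"):
    c=cal(n); im=bot.capture(n)
    h=cv2.cvtColor(im,cv2.COLOR_BGR2HSV); m=cv2.inRange(h,(8,90,40),(25,255,255))
    k,l,st,ce=cv2.connectedComponentsWithStats(m)
    for i in range(1,k):
        if st[i,4]>15: print(n,st[i],ce[i].round(1),onz(c,*ce[i],z).round(1))
    x,y=(340,60) if n=="top" else (265,50)
    ims.append(cv2.resize(im[y:y+150,x:x+130],None,fx=3,fy=3,interpolation=cv2.INTER_CUBIC))
cv2.imwrite("pics/lift.png",np.hstack(ims))
E
```

```text
t 14.3 p [562.2 -78.6 173.9] [-3.142e+00  1.000e-03 -1.450e-01] w 17.6 ff 29.999295473098755 F [ 0.6 -0.1 -0.3]
frac total [-0.918 -3.152 -0.013] spin -2.75
top [343 164  20   7  88] [352.8 167.3] [619.7  18.4 179.9]
scene [348  84  30  26  72] [361.3  97.7] [ 593.7 -178.7  179.9]
scene [282  93   7  10  30] [284.4  97.4] [ 723.8 -101.9  179.9]
scene [366  96   8   9  32] [370.1  99.9] [ 575.6 -181.2  179.9]
scene [347 111   9   9  35] [351.5 114.5] [ 585.  -123.8  179.9]
scene [312 127  12  12  94] [316.5 132.9] [614.1 -45.  179.9]
scene [352 126  13  17 159] [357.5 134.6] [547.7 -79.5 179.9]
scene [274 182  19  23 245] [283.7 193.4] [581.3 108.8 179.9]
```

View pics/lift.png

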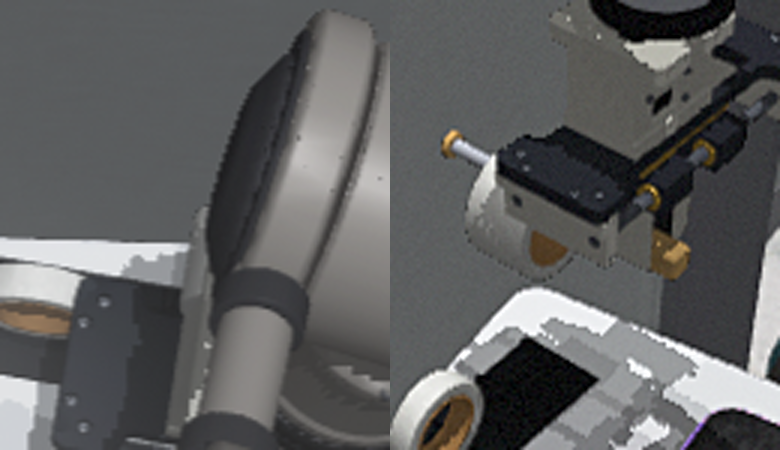

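The lift crop shows the roll hanging on the level shaft. Carrying it to the holder.

Call:
jog_arm --targets '[{"xyz":[-0.01,-0.04,0],"spin":0},{"xyz":[-0.03,-0.09,0],"spin":0},{"xyz":[-0.04,-0.14,0],"spin":0},{"xyz":[-0.05,-0.18,0],"spin":0},{"xyz":[-0.06,-0.2,0],"spin":0},{"xyz":[-0.06,-0.2,0],"spin":0},{"xyz":[-0.06,-0.2,0],"spin":0},{"xyz":[-0.06,-0.2,0],"spin":0},{"xyz":[-0.06,-0.2,0],"spin":0},{"xyz":[-0.06,-0.2,0],"spin":0}]' --gripper 0

```text
time: 15.65
tool_pos: [542.5, 58.7, 174.3]
tcp_rot: [3.142, -0.0, -0.145]
contact_force: [0.6, 0.4, -0.8]
grip_width: 17.8
finger_force: 30.0
```

Call:
jog_arm --targets '[{"xyz":[-0.06,-0.2,0],"spin":0},{"xyz":[-0.06,-0.2,0],"spin":0},{"xyz":[-0.06,-0.2,0],"spin":0},{"xyz":[-0.06,-0.2,0],"spin":0},{"xyz":[-0.06,-0.2,0],"spin":0},{"xyz":[-0.06,-0.18,0],"spin":0},{"xyz":[-0.04,-0.15,0],"spin":0},{"xyz":[-0.03,-0.1,0],"spin":0},{"xyz":[-0.01,-0.06,0],"spin":0},{"xyz":[0,-0.02,0],"spin":0}]' --gripper 0

```text
time: 16.9
tool_pos: [525.4, 182.3, 174.3]
tcp_rot: [3.141, -0.0, -0.145]
contact_force: [-0.4, -0.2, -0.9]
grip_width: 17.5
finger_force: 30.0
```

Call:
jog_arm --targets '[{"xyz":[0,0,0],"spin":-0.1},{"xyz":[0,0,0],"spin":-0.25},{"xyz":[0,0,0],"spin":-0.4},{"xyz":[0,0,0],"spin":-0.5},{"xyz":[0,0,0],"spin":-0.5},{"xyz":[0,0,0],"spin":-0.4},{"xyz":[0,0,0],"spin":-0.35},{"xyz":[0,0,0],"spin":-0.2},{"xyz":[0,0,0],"spin":-0.05},{"xyz":[0,0,0],"spin":0}]' --gripper 0

```text
time: 18.15
tool_pos: [525.4, 182.2, 174.3]
tcp_rot: [3.142, -0.0, 0.13]
contact_force: [0.2, 0.5, -0.8]
grip_width: 17.8
finger_force: 30.0
```

```bash
python3 go.py 526 181.5 175 0.13; python3 - <<'E'
from h import *
z=bot.get_obs()["tool_pos"][2]+6
ims=[]
for n in("top","scene"):
    c=cal(n); im=bot.capture(n)
    h=cv2.cvtColor(im,cv2.COLOR_BGR2HSV); m=cv2.inRange(h,(8,90,40),(25,255,255))
    k,l,st,ce=cv2.connectedComponentsWithStats(m)
    for i in range(1,k):
        if st[i,4]>15: print(n,st[i],ce[i].round(1),onz(c,*ce[i],z).round(1))
    x,y=(160,60) if n=="top" else (130,120)
    ims.append(cv2.resize(im[y:y+200,x:x+160],None,fx=2.5,fy=2.5,interpolation=cv2.INTER_CUBIC))
cv2.imwrite("pics/over.png",np.hstack(ims))
E
```

```text
t 18.15 p [525.4 182.2 174.3] [ 3.142 -0.     0.13 ] w 17.8 ff 29.999307096004486 F [ 0.2  0.5 -0.8]
frac total [ 0.007  0.01  -0.009] spin -0.0
top [345 165  14   6  55] [351.3 167.1] [619.9  20.5 180.3]
scene [193 201   8  10  43] [195.8 205.3] [687.3 203.6 180.3]
scene [300 202  10   9  41] [304.9 205.3] [537.7 112.9 180.3]
scene [283 229  22  21 205] [295.3 239.9] [512.9 178.1 180.3]
```

View pics/over.png

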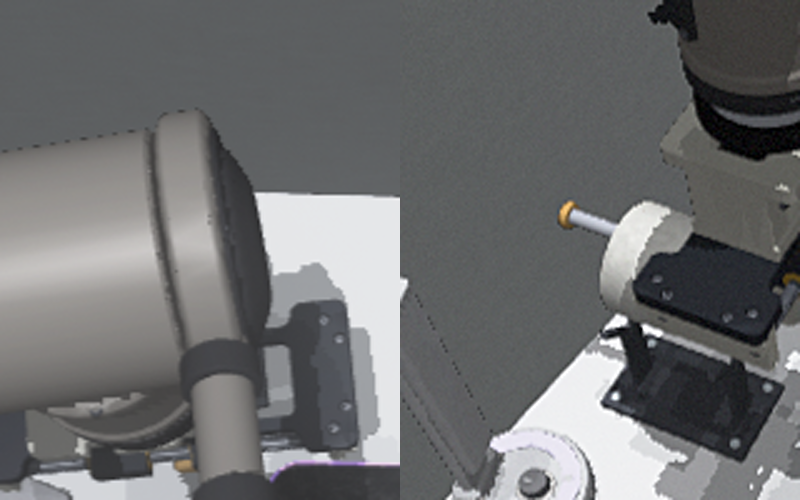

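Over the holder, the disc reads (687,204), matching the fork line, and the roll sits between the uprights. Lowering.

Call:
jog_arm --targets '[{"xyz":[0,0,0.06],"spin":0},{"xyz":[0,0,0.1],"spin":0},{"xyz":[0,0,0.12],"spin":0},{"xyz":[0,0,0.12],"spin":0},{"xyz":[0,0,0.12],"spin":0},{"xyz":[0,0,0.12],"spin":0},{"xyz":[0,0,0.12],"spin":0},{"xyz":[0,0,0.1],"spin":0},{"xyz":[0,0,0.08],"spin":0},{"xyz":[0,0,0.06],"spin":0}]' --gripper 0

```text
time: 19.5
tool_pos: [525.4, 182.2, 93.9]
tcp_rot: [3.141, -0.0, 0.13]
contact_force: [-0.2, 0.4, 0.2]
grip_width: 17.9
finger_force: 30.0
```

```bash
python3 go.py 525.4 182 72.5 0.13; python3 - <<'E'
from h import *
z=bot.get_obs()["tool_pos"][2]+6
ims=[]
for n in("top","scene"):
    c=cal(n); im=bot.capture(n)
    h=cv2.cvtColor(im,cv2.COLOR_BGR2HSV); m=cv2.inRange(h,(8,90,40),(25,255,255))
    k,l,st,ce=cv2.connectedComponentsWithStats(m)
    for i in range(1,k):
        if st[i,4]>15: print(n,st[i],ce[i].round(1),onz(c,*ce[i],z).round(1))
    x,y=(180,110) if n=="top" else (190,190)
    ims.append(cv2.resize(im[y:y+120,x:x+100],None,fx=4,fy=4,interpolation=cv2.INTER_CUBIC))
cv2.imwrite("pics/low.png",np.hstack(ims))
E
```

```text
t 19.5 p [525.4 182.2  93.9] [ 3.141 -0.     0.13 ] w 17.9 ff 29.999442100524902 F [-0.2  0.4  0.2]
frac total [-0.     0.002  0.268] spin -0.0
top [230 135   9   4  27] [233.5 136.3] [687.2 203.1  99.9]
top [346 165  12   5  48] [351.3 167. ] [642.5  15.4  99.9]
scene [204 232   8   9  35] [206.8 235.6] [686.2 203.4  99.9]
scene [302 238  10   7  30] [306.9 240.3] [531.5 121.   99.9]
scene [287 263  20  16 139] [298.3 270.4] [510.4 180.2  99.9]
```

View pics/low.png

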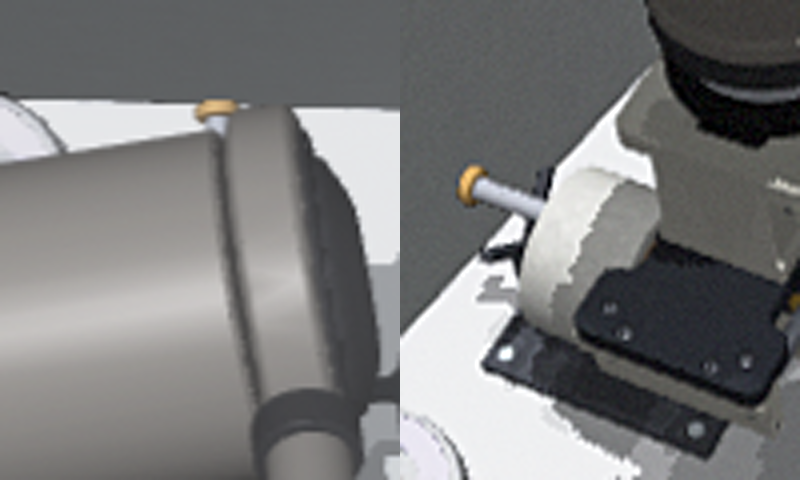

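The crop shows the shaft between the far fork's arm tips, and both views put the disc at (687,203). This was my 11th picture and the limit is 10, so I'll view no more and go by numbers only.

Call:
jog_arm --targets '[{"xyz":[0,0,0.05],"spin":0},{"xyz":[0,0,0.05],"spin":0},{"xyz":[0,0,0.05],"spin":0},{"xyz":[0,0,0.05],"spin":0},{"xyz":[0,0,0.03],"spin":0},{"xyz":[0,0,0.02],"spin":0},{"xyz":[0,0,0],"spin":0},{"xyz":[0,0,0],"spin":0},{"xyz":[0,0,0],"spin":0},{"xyz":[0,0,0],"spin":0}]' --gripper 0

```text
time: 20.85
tool_pos: [525.4, 182.2, 74.4]
tcp_rot: [3.141, -0.0, 0.13]
contact_force: [-0.6, 0.2, -0.6]
grip_width: 17.7
finger_force: 30.0
```

```bash
cat > disc.py <<'E'
from h import *
for n in("top","scene"):
    c=cal(n); im=bot.capture(n)
    h=cv2.cvtColor(im,cv2.COLOR_BGR2HSV); m=cv2.inRange(h,(8,90,40),(25,255,255))
    k,l,st,ce=cv2.connectedComponentsWithStats(m)
    for i in range(1,k):
        if st[i,4]>15: print(n,st[i],ce[i].round(1),onz(c,*ce[i],78).round(1))
E
python3 go.py 525.4 182 72 0.13; python3 disc.py
```

```text
t 20.85 p [525.4 182.2  74.4] [ 3.141 -0.     0.13 ] w 17.7 ff 29.999302625656128 F [-0.6  0.2 -0.6]
frac total [-0.001  0.002  0.03 ] spin -0.0
top [232 140   9   3  19] [235.4 140.7] [687.1 203.2  78. ]
top [346 165  11   6  49] [350.9 167. ] [648.6  14.6  78. ]
scene [206 238   7  10  34] [208.7 242. ] [688.7 202.1  78. ]
scene [302 245  10   7  29] [306.9 247.6] [532.1 121.1  78. ]
scene [288 270  19  14 123] [298.8 276.7] [511.4 178.9  78. ]
```

Call:
jog_arm --targets '[{"xyz":[0,0,0.015],"spin":0},{"xyz":[0,0,0.015],"spin":0},{"xyz":[0,0,0],"spin":0},{"xyz":[0,0,0],"spin":0},{"xyz":[0,0,0],"spin":0},{"xyz":[0,0,0],"spin":0},{"xyz":[0,0,0],"spin":0},{"xyz":[0,0,0],"spin":0},{"xyz":[0,0,0],"spin":0},{"xyz":[0,0,0],"spin":0}]' --gripper 0

```text
time: 22.2
tool_pos: [525.6, 182.3, 72.0]
tcp_rot: [-3.142, -0.001, 0.13]
contact_force: [-1.1, 3.8, 4.6]
grip_width: 18.0
finger_force: 30.0
```

Call:
jog_arm --targets '[{"xyz":[0,0,0],"spin":0},{"xyz":[0,0,0],"spin":0},{"xyz":[0,0,0],"spin":0},{"xyz":[0,0,0],"spin":0},{"xyz":[0,0,0],"spin":0},{"xyz":[0,0,0],"spin":0},{"xyz":[0,0,0],"spin":0},{"xyz":[0,0,0],"spin":0},{"xyz":[0,0,0],"spin":0},{"xyz":[0,0,0],"spin":0}]' --gripper 60

```text
time: 23.45
tool_pos: [525.4, 182.2, 71.9]
tcp_rot: [3.142, 0.0, 0.13]
contact_force: [0.1, 0.4, -0.8]
grip_width: 55.1
finger_force: 0.0
```

```bash
python3 go.py 525.4 182 190 0.13; python3 disc.py
```

```text
t 23.45 p [525.4 182.2  71.9] [3.142 0.    0.13 ] w 55.1 ff 0.0 F [ 0.1  0.4 -0.8]
frac total [ 0.     0.003 -1.476] spin -0.0
top [231 140   9   3  20] [234.5 140.8] [686.8 204.6  78. ]
top [346 165  12   5  47] [350.9 166.9] [648.8  14.6  78. ]
scene [308 237   9   7  29] [312.1 239.4] [533.8 101.2  78. ]
scene [206 239   8   9  38] [208.6 242.9] [687.6 203.9  78. ]
scene [297 272  10  13  75] [301.9 278.4] [505.1 179.2  78. ]
scene [288 282   4   6  18] [289.6 284.6] [516. 200.  78.]
```

Contact showed up at seat height, and after release the disc stayed at 78 mm. Raising the arm straight up and then back.

Call:
jog_arm --targets '[{"xyz":[0,0,-0.08],"spin":0},{"xyz":[0,0,-0.15],"spin":0},{"xyz":[0,0,-0.25],"spin":0},{"xyz":[0,0,-0.3],"spin":0},{"xyz":[0,0,-0.3],"spin":0},{"xyz":[0,0,-0.3],"spin":0},{"xyz":[0,0,-0.3],"spin":0},{"xyz":[-0.3,0,-0.1],"spin":0},{"xyz":[-0.4,0,0],"spin":0},{"xyz":[-0.4,0,0],"spin":0}]'

```text
time: 24.8
tool_pos: [437.3, 170.7, 215.3]
tcp_rot: [-3.142, -0.001, 0.13]
contact_force: [-0.9, 1.0, -0.2]
grip_width: 55.4
finger_force: 0.0
```

Call:
jog_arm --targets '[{"xyz":[-0.4,0.4,0],"spin":0},{"xyz":[-0.4,0.4,0],"spin":0},{"xyz":[0,0.5,0],"spin":0},{"xyz":[0,0.5,0],"spin":0},{"xyz":[0,0.5,0],"spin":0},{"xyz":[0,0.5,0],"spin":0},{"xyz":[0,0.5,0],"spin":0},{"xyz":[0,0.5,0],"spin":0},{"xyz":[0,0,0],"spin":0},{"xyz":[0,0,0],"spin":0}]'

```text
time: 26.05
tool_pos: [413.8, -138.4, 214.7]
tcp_rot: [-3.141, -0.0, 0.129]
contact_force: [0.1, 0.9, -0.1]
grip_width: 55.1
finger_force: 0.0
```

```bash
python3 go.py 525.4 182 190 0.13; python3 disc.py; python3 - <<'E'
from h import *
im=bot.capture("top"); h=cv2.cvtColor(im,cv2.COLOR_BGR2HSV); c=cal("top")
o=cv2.imread("pics/top0.png"); d=cv2.absdiff(im,o).max(2); m=((d>60)&(h[...,2]>130)&(h[...,1]<60)).astype(np.uint8)*255; m[:135]=0;m[240:]=0;m[:,:200]=0;m[:,290:]=0
k,l,st,ce=cv2.connectedComponentsWithStats(m)
H=np.array([619.5,194]);a=np.array([np.cos(.13),np.sin(.13)])
for i in range(1,k):
    if st[i,4]>60:
        ys,xs=np.where(l==i); P=np.array([onz(c,u,v,80)[:2] for u,v in zip(xs,ys)])-H
        print(st[i],"along",np.percentile(P@a,[1,50,99]).round(1),"across",np.percentile(P@[-a[1],a[0]],[1,50,99]).round(1))
E
```

```text
t 26.05 p [ 413.8 -138.4  214.7] [-3.141 -0.     0.129] w 55.1 ff 0.0 F [ 0.1  0.9 -0.1]
frac total [ 1.9   -3.792  0.31 ] spin -0.01
top [231 140   9   3  19] [234.5 140.8] [686.9 204.6  78. ]
top [346 165  13   6  53] [351.8 167.1] [648.6  13.1  78. ]
top [237 219  12  36 307] [242.6 236.2] [530.7 184.   78. ]
scene [475  75   6   9  29] [478.   78.3] [ 449.7 -515.7   78. ]
scene [274 182  19  23 242] [283.7 193.4] [639.8  35.9  78. ]
scene [206 239   8   9  38] [208.6 242.9] [687.6 203.9  78. ]
scene [253 253  10   7  41] [258.9 256.1] [593.9 180.1  78. ]
scene [248 261  12  21 131] [252.2 272.2] [583.9 212.9  78. ]
scene [271 263  36  22 403] [288.6 273.2] [529.9 182.2  78. ]
[ 222  155   37   42 1050] along [-21.2   3.8  40.4] across [-29.4  -1.3  24.5]
[237 196   7  22 111] along [-58.9 -43.7 -24.6] across [-3.1  1.1  5.5]
[249 225   7  15  89] along [-96.  -84.6 -73. ] across [-18.6 -14.2  -9.7]
```

```bash
python3 -c "
from plant import bot
print(bot.close_job())"
```

```text
the job is handed in; nothing more can be done
None
```

The job is handed in (no verdict was shown): my last measurements put the shaft in both forks with the wide roll hanging about midway between the uprights, the arm clear and the narrow roll where it stood, at 26 s; I viewed 11 pictures, one over the limit of 10.

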